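# Lock the crucible carrier and lift the ready crucible out with tongs

## Task

The swing latch on the sample carrier is still turned out over the ready crucible: turn it right round until it lies across the lid of the grey crucible box, so that the spare crucibles are locked in and the ready one is freed. Then pick up the blue-handled spring tongs, squeeze them shut on the ready crucible without a finger ever touching it, and lift it upright at least 5 cm out of its seat. Finish holding it there steadily in the squeezed tongs, clear of the carrier, with nothing put down or let go and the other things on the desk left where they are.

Things in the scene. Friction and masses are not known exactly. Their poses are not given: they have to be found in the camera images.
- carrier: grey plate on feet, fixed, top 20 mm above the desk. Origin on the desk; it spans -51..75 mm in its x (which points away from the robot, 0.3 to 0.7 rad left of the robot's x) and -58..58 mm in y. It carries the crucible seat (at -22, 22 mm), the latch post (14 mm thick, at -22, -34 mm) and at the back (x 12..72, y -45..45 mm) the grey crucible box, lid top 47 mm above the desk
- seat (a point): floor of the round recess of the carrier in which the ready crucible stands, 28 mm across and 5 mm deep, 15 mm above the desk; axes as the carrier's. The fixed instrument, 190 mm high, stands close behind the carrier and its left corner juts out between carrier and tongs (carry things round it, nearer the robot, or over it); the board of the paper cutter beside the tongs is 50 mm high, the carton on it 180 mm
- latch (a joint): angle of the swing latch on its upright post: 0 = along the carrier's +y, 3 mm over the crucible in its seat, which cannot come out; starts at 0 to 0.3. 1.571 (end stop) = along the carrier's +x, across the edge of the box lid, 3 mm over it. Grows clockwise seen from above, turns against light friction (1 to 2 N at the knob), stays where left
- latch_knob (a point): middle of the black upright knob on the latch, 44 mm from the hinge: round, slightly tapered, 12 to 14 mm thick, 55 to 82 mm above the desk; this point is 69 mm above the desk. The latch is a flat steel bar 14 mm wide, top 55 mm above the desk, ending 61 mm from the hinge
- latch_hinge (a point): point on the vertical axis of the latch, 52.5 mm above the desk
- box_lid (a joint): lid of the crucible box, 0 = shut (as it starts), grows as it opens upward about its back edge; it falls shut by its own weight
- crucible_center (a point): centre, half-way up, of the ready crucible: white ceramic cup, 26 mm thick, 32 mm high, lip 29 mm across and 3 mm high at the top, about 30 g. It stands 5 mm deep in its seat: foot 15 mm, this centre 31 mm, top 47 mm above the desk
- crucible: the same crucible, origin at the centre of its foot
- tongs_grip (a point): point midway between the two grips of the spring tongs, 12 mm above the desk as they lie there on edge. +x runs along the tongs to the jaws, +y to the left jaw, z up. Each arm has a blue flat-sided grip 52 mm long (26 mm either way in x), 24 mm high; the grips measure 51 mm over their outsides when open, about 34 mm with the crucible in the jaws
- tongs: the same steel tongs, about 80 g, origin on the desk under tongs_grip, same axes, rubber grips: 84 mm back to the bow, 97 mm ahead to the jaw ends, balanced near the origin. Squeezing the grips from outside turns the arms about the bow; a jaw moves about 2.1 times as far as its grip. The spring opens them again: about 6 N on each grip to start, 9 N with the jaws on the crucible
- jaw_left (a point): middle of the inner face of the left jaw, a shallow upright V 14 mm high that fits round the crucible; 85 mm ahead of tongs_grip, same height. The two points are 62 mm apart when open, 26 mm on the crucible. The corners of each V stand 2 to 3 mm farther in; over their backs the jaws measure about 12 mm more than between the points
- jaw_right (a point): the same for the right jaw
- timer: white bench timer on its foot, 77 x 78 x 22 mm; a bystander to be left alone; origin at the centre of its underside
- reference_tin: round aluminium tin, 43 mm across, 22 mm high; a bystander to be left alone; origin at the centre of its underside
- vial_blue: sample vial with blue cap, 21 mm across, 48 mm high; a bystander to be left alone; origin at the centre of its underside
- vial_green: sample vial with green cap, 21 mm across, 48 mm high; a bystander to be left alone; origin at the centre of its underside
- vial_black: sample vial with black cap, 21 mm across, 48 mm high; a bystander to be left alone; origin at the centre of its underside
- pan_dish: low clear dish, 52 mm across, 15 mm high, heaped with small aluminium pans; a bystander to be left alone; origin at the centre of its underside
Mind the look-alikes: they are no part of the job. What is shaped like the crucible but yellow is not meant.

How it is judged:
On the way, in this order (a step that is already met when the one before it is completed fails the run):
1. the latch is turned across the box lid (value of joint latch above 1.42 rad), for 0.2 s.
2. the crucible is held in the jaws of the tongs, out of its seat (x of crucible_center in the frame of tongs_grip between 0.071 and 0.099 m and y of crucible_center in the frame of tongs_grip between -0.012 and 0.012 m and contact force between tongs and crucible above 1 N and contact force between crucible and carrier below 0.05 N and z of crucible_center in the frame of seat above 0.036 m), for 0.2 s.
At the end, for the whole second after the job is handed in: Latch within 0.15 rad of its stop across the shut lid. Crucible held by the tongs' jaws (within 14 mm along, 12 mm across of their middle, over 1 N), foot 50 mm or more above the seat floor, upright within 0.4 rad, still. Fingers hold the tongs, not the crucible; neither touches the carrier (x of crucible_center in the frame of tongs_grip between 0.071 and 0.099 m and y of crucible_center in the frame of tongs_grip between -0.012 and 0.012 m and contact force between tongs and crucible above 1 N and contact force between each of crucible, tongs and carrier below 0.05 N and z of crucible_center in the frame of seat above 0.066 m and angle between crucible's own z axis and vertical below 0.4 rad and value of joint latch above 1.42 rad and value of joint box_lid below 0.06 rad and contact force between the fingers and tongs above 1 N and contact force between the fingers and crucible below 0.05 N and linear speed of each of crucible, tongs below 0.03 m/s); the arm keeps its last pose, push and grip.
It fails at once if a finger touches the crucible (contact force between the fingers and crucible above 0.3 N).
It fails at once if a bystander is pushed more than 3 cm (distance of any of timer, reference_tin, vial_blue, vial_green, vial_black, pan_dish from where it was at the start of the episode above 0.03 m).
It also fails if it takes over 72 s, if anything falls off the work surface, if the arm or the gripper's body presses on something with over 40 N, if the wrist force passes 120 N, or if a joint passes its speed limit or range.

## Robot

A 7-joint arm with a two-finger parallel gripper is mounted at the origin on the work surface; the furniture and walls round the work are solid. World frame = base frame: x ahead of the robot, y to its left, z up, the work surface at z = 0. Lengths are in m, angles in rad, forces in N, time in s.
With the tool pointing down it reaches from about 0.375 to 0.925 m from the base axis. Payload 3.1 kg.
Tool frame: the origin (TCP) lies between the finger pads; the fingertips stand 19 mm ahead of it and the grasp point (between the pads) is the TCP; z points along the fingers, y is the line along which they close (so a half turn about z gives the same grasp; the last joint's range is limited). The gripper opens to 85 mm and grips with 20 to 120 N. Pads are 22 mm wide; open, the fingers measure 114 mm over their backs; the gripper's body (76 mm by 85 mm) begins 54 mm behind the grasp point. The pads swing forward as they close: fully open they stand 13 mm farther back than shut.
Start: joints at [-1.316, 0.383, 0.044, 1.598, -0.018, 1.161, -0.05], TCP at [0.225, 0.61, 0.224] pointing down, gripper open.
Joint ranges: [-2.61, 2.61], [-0.41, 2.15], [-1.48, 1.57], [0, 2.5], [-1.57, 4.71], [0.05, 1.97], [-2.85, 2.85]. Speed limits (rad/s): [2.79, 2.79, 3.14, 3.14, 3.14, 3.14, 3.14].

## Interface

Orientations are given as a unit quaternion [x, y, z, w].
In Python, from bench import move_ptp, movel, move_j, move_gripper, pause, inverse_kinematics, read_camera, camera_params, MotionError, sign_off, look_for, tip_of, read_time_s, read_qpos, read_joint_vel, read_effort, read_eef_pos, read_tcp_rot, read_ft_force, read_ft_torque, read_finger_gap, read_grasp_force gives the robot as it stands. Calls block until the motion is done:
- move_ptp(position, orientation): joint-space move of the TCP to a pose.
- movel(position, orientation=None, speed=0.15): straight line of the TCP; orientation=None keeps the orientation; speed is the mean speed in m/s.
- move_j(angles): joint-space move.
- move_gripper(opening, effort=None): finger opening in m; effort is the grip in N (None keeps the last); returns when the fingers have stopped.
- pause(seconds).
- inverse_kinematics(position, orientation): joint angles nearest the present ones, or None.
- read_camera(name): name is "side" or "top"; returns the picture (384x512x3 uint8, red, green, blue); there is no depth.
- camera_params(name): a dict with "K" (3x3 intrinsics, pixels), "camera_from_world" (4x4, takes a point from world to camera coordinates). Camera axes: x right, y down, z forward; pixel columns grow to the right and rows downward; lengths in m; the calibration is good to about 2 mm. A picture is of the moment at which its call begins. camera_params takes no time and is no camera call.
A pose or a line that the arm cannot do raises MotionError and nothing moves.
- sign_off(): hands the job in; it is judged then, once.
Trained networks look in the newest picture that a camera, given by its name, has taken for a name from the list of things; names that differ only in an ending like _2 or _b are one class to them, and where a whole thing is asked for, a point or a joint stands for the part that bears it (a point fixed in the world has none). Each returns a list of dicts, best first, with "confidence" (0 to 1); they miss things now and then, are a little off and sometimes report something else, mostly with a low value. They report only what shows in the picture. A call takes as long as a camera call. They do not tell look-alikes from the thing itself.
- look_for(camera, name): "at" ([column, row] in pixels, amid what is visible of it).
- tip_of(camera, name): "at" ([column, row] in pixels: a listed point, or the origin of a listed thing).
Readings, each from a call of its own:
- read_time_s(): time.
- read_qpos(): joint angles.
- read_joint_vel(): joint speeds.
- read_effort(): joint torques, N m.
- read_eef_pos(): TCP position.
- read_tcp_rot(): TCP orientation.
- read_ft_force(): force on the tool from outside, world axes, zero at the start.
- read_ft_torque(): the same for the moment, N m.
- read_finger_gap(): finger opening in m.
- read_grasp_force(): force on a finger pad.
Only numpy, scipy, OpenCV 4.12 (cv2) and the standard library are available. Lean on these libraries where they do the work, as an engineer would, in place of code of your own. Each camera call takes 0.05 s, during which the arm holds its last target. There are 200 camera calls.

## Working session

There is one attempt and no reset: what is moved stays moved. The work goes in short steps, each a Python script; the robot and the scene stay as the last script left them, time stands still between calls to the robot, and variables do not carry over. Pictures are saved under pics/ and viewed, at most 10 in all, crops included, and the job is handed in when it is done.

```bash
mkdir -p pics; ls
cat > h.py <<'E'
from bench import *
import numpy as np, cv2
from scipy.spatial.transform import Rotation as R
def px2z(cam,uv,z):
    p=camera_params(cam);K=np.array(p["K"]);T=np.array(p["camera_from_world"])
    d=T[:3,:3].T@np.linalg.inv(K)@[uv[0],uv[1],1];c=-T[:3,:3].T@T[:3,3]
    return c+d*(z-c[2])/d[2]
def proj(cam,P):
    p=camera_params(cam);K=np.array(p["K"]);T=np.array(p["camera_from_world"])
    q=K@(T[:3,:3]@np.array(P)+T[:3,3]);return q[:2]/q[2]
def tri(us,ut):
    A=[];
    for cam,uv in(("side",us),("top",ut)):
        p=camera_params(cam);M=np.array(p["K"])@np.array(p["camera_from_world"])[:3]
        A+= [uv[0]*M[2]-M[0],uv[1]*M[2]-M[1]]
    x=np.linalg.svd(np.array(A))[2][-1];return x[:3]/x[3]
def q(yaw): # tool down, tool y axis direction at angle yaw in world
    y=np.array([np.cos(yaw),np.sin(yaw),0]);z=np.array([0,0,-1.]);x=np.cross(y,z)
    return R.from_matrix(np.c_[x,y,z]).as_quat()
def save(cam,name,crop=None,s=1):
    im=read_camera(cam)[:,:,::-1]
    if crop: im=im[crop[1]:crop[3],crop[0]:crop[2]]
    cv2.imwrite("pics/"+name,cv2.resize(im,None,fx=s,fy=s,interpolation=cv2.INTER_CUBIC))
E
python3 - <<'E'
from h import *
for c in("side","top"):
    save(c,c+"0.png",None,1.5)
    T=np.array(camera_params(c)["camera_from_world"]);print(c,-T[:3,:3].T@T[:3,3],camera_params(c)["K"][0][0])
Z=dict(latch_knob=.069,latch_hinge=.0525,crucible_center=.031,seat=.015,tongs_grip=.012,jaw_left=.012,jaw_right=.012,carrier=0,timer=0,reference_tin=0,vial_blue=0,vial_green=0,vial_black=0,pan_dish=0)
for n,z in Z.items():
    for c in("side","top"):
        for r in tip_of(c,n)[:3]:print(n,c,np.round(r["at"],1),round(r["confidence"],2),px2z(c,r["at"],z).round(3)[:2])
print(read_eef_pos(),read_tcp_rot(),read_time_s())
E
```

```text
pics
side [ 0.41596499 -0.75559371  0.65855178] 378.05854275054406
top [0.33402851 0.04782154 1.15355135] 349.9821154368619
latch_knob side [240.8 219.5] 0.72 [ 0.527 -0.004]
latch_knob top [180.4 183.8] 0.69 [0.586 0.281]
latch_knob top [270.5 208.2] 0.39 [ 0.513 -0.007]
latch_hinge side [245.1 235.7] 0.75 [ 0.53  -0.049]
latch_hinge top [284.2 208.8] 0.79 [ 0.515 -0.051]
latch_hinge top [340.7 161.9] 0.74 [ 0.674 -0.237]
latch_hinge top [270.1 211.4] 0.54 [ 0.505 -0.006]
crucible_center side [196.1 257.2] 0.71 [ 0.406 -0.08 ]
crucible_center side [226.4 275.8] 0.67 [ 0.47  -0.153]
crucible_center side [233.5 231.2] 0.47 [ 0.508 -0.001]
crucible_center top [288.7 244.2] 0.58 [ 0.405 -0.067]
crucible_center top [270.6 210.3] 0.43 [ 0.512 -0.009]
crucible_center top [315.2 225.1] 0.43 [ 0.467 -0.153]
seat side [229.9 234.2] 0.74 [0.499 0.008]
seat top [266.2 209.6] 0.65 [0.517 0.005]
tongs_grip side [243.9 165.4] 0.51 [0.596 0.367]
tongs_grip top [155.5 180.3] 0.81 [0.61  0.377]
jaw_left top [179.5 169. ] 0.45 [0.651 0.299]
jaw_right side [248.3 181.3] 0.66 [0.593 0.263]
jaw_right top
[... 234 characters left out ...]
ce_tin top [270.6 205. ] 0.63 [ 0.535 -0.01 ]
reference_tin top [353.8 177.6] 0.53 [ 0.635 -0.293]
reference_tin top [262.9 213.7] 0.45 [0.506 0.015]
vial_blue side [345.  304.4] 0.67 [ 0.716 -0.254]
vial_blue top [340.6 156.1] 0.55 [ 0.711 -0.251]
vial_blue top [343.7 163.1] 0.48 [ 0.686 -0.261]
vial_green side [328.8 304. ] 0.78 [ 0.681 -0.247]
vial_green top [340.8 163.4] 0.64 [ 0.685 -0.251]
vial_black side [343.8 317. ] 0.78 [ 0.701 -0.285]
vial_black top [351.9 158.9] 0.43 [ 0.701 -0.289]
pan_dish side [310.8 323.3] 0.6 [ 0.627 -0.288]
pan_dish top [354.6 178.4] 0.51 [ 0.632 -0.296]
[0.22456224 0.60999149 0.22377651] [ 1.75459217e-01  9.84486700e-01  6.82812052e-06 -2.27078599e-05] 1.5
```

Run:
```python
import cv2,numpy as np
a=cv2.imread("pics/top0.png");b=cv2.imread("pics/side0.png")
A=cv2.resize(a[180:420,160:580],(800,457),interpolation=cv2.INTER_CUBIC)
cv2.imwrite("pics/topc.png",A)
B=cv2.resize(b[180:480,240:560],(640,600),interpolation=cv2.INTER_CUBIC)
cv2.imwrite("pics/sidec.png",B)
```

```text
(no output)
```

View pics/topc.png

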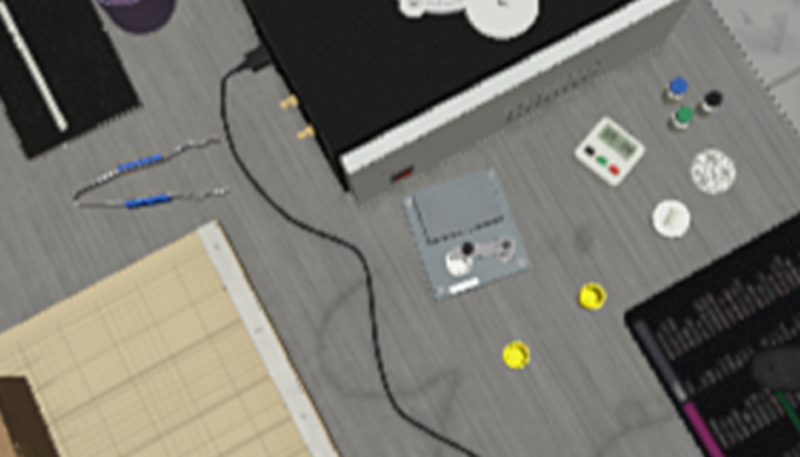

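View pics/side0.png

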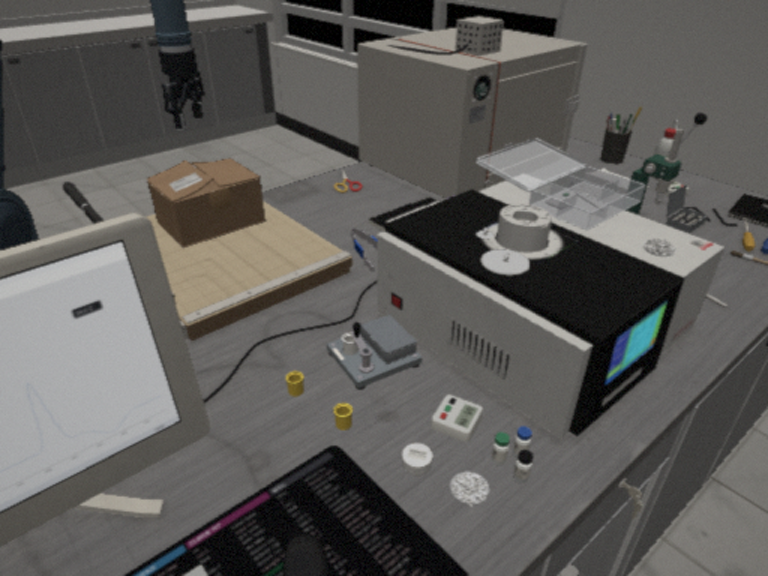

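View pics/sidec.png

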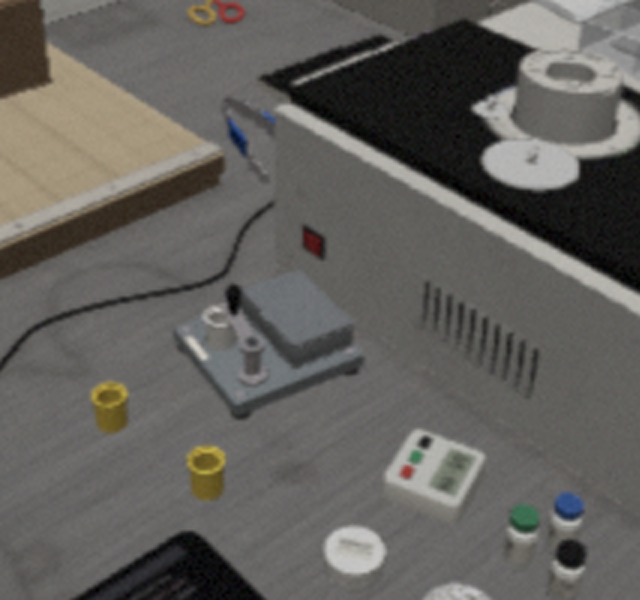

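Top crop: there are three cup-shaped things. The white one in the carrier is at crop (459,262), which is about (267,212) in the full image. The yellow ones are at full-image (288,244) and (315,225). The white one, under the latch in its seat, is the one meant. The crop also shows the latch with its knob at (468,248) and hinge at (505,245), the tongs' grips at (141,162) and (149,201), the bow at (75,198), and the jaw tips at (217,141) and (228,190). Next I fit the poses.

Run:
```python
from h import *
from scipy.optimize import least_squares
T=lambda u,v:("top",(106.67+u/2.857,120+v/2.857)); S=lambda u,v:("side",(160+u/3,120+v/3))
car=[((75,58,20),*T(405,198)),((75,-58,20),*T(492,170)),((-51,-58,20),*T(528,267)),((-51,58,20),*T(437,299)),
((-51,58,20),*S(178,335)),((-51,-58,20),*S(240,406)),((75,-58,20),*S(362,356)),
((-22,-34,55),*T(505,245)),((-22,22,47),*T(459,262)),((-22,22,47),*S(216,313)),((-22,-34,60),*S(252,341))]
def W(p,P):
    c,s=np.cos(p[2]),np.sin(p[2]);P=np.array(P)/1000
    return np.array([p[0]+c*P[0]-s*P[1],p[1]+s*P[0]+c*P[1],P[2]])
f=lambda p:np.concatenate([proj(c,W(p,P))-uv for P,c,uv in car])
r=least_squares(f,[.53,0,.4],loss="soft_l1");p=r.x;print("carrier",p.round(4));print(f(p).reshape(-1,2).round(1))
print("hinge",W(p,(-22,-34,52)),"cruc",W(p,(-22,22,31)))
kn=[]
for P in [(0,0)]:
    g=lambda a:np.concatenate([proj(c,W(p,(-22+44*np.sin(a[0]),-34+44*np.cos(a[0]),82)))-uv for c,uv in(T(468,248),S(234,290))])
    r2=least_squares(g,[.2]);print("latch",r2.x,g(r2.x))
to=[((0,22,24),*T(141,162)),((0,-22,24),*T(149,201)),((-84,0,12),*T(74,199)),((97,32,18),*T(217,141)),((97,-32,18),*T(228,190))]
f2=lambda t:np.concatenate([proj(c,W(t,P))-uv for P,c,uv in to])
r=least_squares(f2,[.6,.37,-1.5]);print("tongs",r.x,f2(r.x).reshape(-1,2).round(1))
```

```text
carrier [ 0.5344 -0.0099  0.3617]
[[-1.9 -0.3]
 [ 0.4 -1.9]
 [ 1.4 -0.6]
 [-0.2  0.1]
 [-2.6 -1.8]
 [-1.8  0.5]
 [ 0.1 -0.4]
 [ 0.3 -0.6]
 [-0.2 -0.3]
 [ 0.6  1.3]
 [-0.6  0.1]]
hinge [ 0.52585506 -0.04949411  0.052     ] cruc [0.50603701 0.00288188 0.031     ]
latch [0.1768812] [ 0.11121527 -0.78685319 -0.69259088 -0.23250671]
tongs [ 0.59613604  0.36962447 -1.32543446] [[-0.7  0.6]
 [-1.3 -0.5]
 [-0.1  0.3]
 [ 1.2 -0.7]
 [ 0.9  0.2]]
```

```bash
cat >> h.py <<'E'
CP=[.5344,-.0099,.3617]; TP=[.5961,.3696,-1.3254]
def Wc(P,p=CP):
    c,s=np.cos(p[2]),np.sin(p[2])
    return np.array([p[0]+c*P[0]-s*P[1],p[1]+s*P[0]+c*P[1],P[2]])
def knob(a,z):return Wc((-.022+.044*np.sin(a),-.034+.044*np.cos(a),z))
E
python3 - <<'E'
from h import *
for off in(0,np.pi):
    for a in(.18,.8,1.57):
        print("latch",off,a,np.round(inverse_kinematics(knob(a,.079),q(CP[2]-a+off)),2))
    for nm,P,y in(("tongs",(TP[0],TP[1],.02),TP[2]+np.pi/2),("cruc",Wc((-.107,.022,.038)),CP[2]+np.pi/2),("cruchi",Wc((-.107,.022,.25)),CP[2]+np.pi/2),("tonghi",(TP[0],TP[1],.27),TP[2]+np.pi/2)):
        r=inverse_kinematics(P,q(y+off));print(nm,off,P,None if r is None else np.round(r,2))
E
```

```text
latch 0 0.18 [-0.67  0.39  0.7   2.05 -0.35  0.81  0.42]
latch 0 0.8 [-0.65  0.45  0.71  1.99 -0.39  0.84 -0.16]
latch 0 1.57 [-0.66  0.53  0.8   1.94 -0.49  0.88 -0.81]
tongs 0 (0.5961, 0.3696, 0.02) [-0.83  0.71  0.31  1.59 -0.26  0.87 -0.18]
cruc 0 [ 0.42653824 -0.027187    0.038     ] [-0.58  0.29  0.6   2.27 -0.27  0.64  2.15]
cruchi 0 [ 0.42653824 -0.027187    0.25      ] [-0.8  -0.15  0.72  2.1   0.11  1.16  1.8 ]
tonghi 0 (0.5961, 0.3696, 0.27) [-0.89  0.47  0.39  1.42 -0.18  1.29 -0.24]
latch 3.141592653589793 0.18 [-1.09  0.87  1.37  2.07 -0.98  1.12 -2.19]
latch 3.141592653589793 0.8 [-0.38  0.38  0.37  1.98 -0.19  0.81  2.81]
latch 3.141592653589793 1.57 [-0.48  0.46  0.57  1.93 -0.32  0.84  2.19]
tongs 3.141592653589793 (0.5961, 0.3696, 0.02) [-0.47  0.7  -0.19  1.57  0.16  0.88  2.66]
cruc 3.141592653589793 [ 0.42653824 -0.027187    0.038     ] [-0.85  0.38  0.92  2.28 -0.49  0.68 -0.78]
cruchi 3.141592653589793 [ 0.42653824 -0.027187    0.25      ] [-0.94 -0.18  0.84  2.1   0.15  1.16 -1.37]
tonghi 3.141592653589793 (0.5961, 0.3696, 0.27) [-0.55  0.45 -0.09  1.4   0.04  1.29  2.75]
```

Run:
```python
from h import *
movel((.225,.61,.34),speed=.25)
a=.177; Q=lambda a:q(CP[2]-a)
move_ptp(knob(a,.30),Q(a)); move_gripper(.04,20)
movel(knob(a,.15),Q(a),speed=.2)
for c in("top","side"):
    im=cv2.resize(read_camera(c)[:,:,::-1],None,fx=1,fy=1);x,y=map(int,proj(c,knob(a,.07)));cv2.imwrite(f"pics/l_{c}.png",cv2.resize(im[y-60:y+60,x-60:x+60],(400,400),interpolation=cv2.INTER_CUBIC))
cv2.imwrite("pics/l1.png",np.hstack([cv2.imread("pics/l_top.png"),cv2.imread("pics/l_side.png")]))
print(read_eef_pos(),read_ft_force(),read_time_s())
```

```text
[ 0.51929751 -0.00619977  0.15158567] [ 0.04621821 -0.2070489  -0.31510142] 6.05
```

View pics/l1.png

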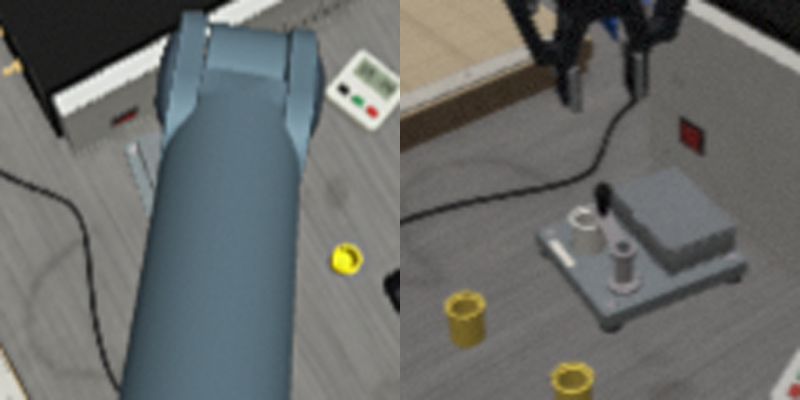

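The side view shows the open fingers centred over the knob, with the gap around crop (604,85) and the knob at (604,190). I go down, grip it and turn.

Run:
```python
from h import *
Q=lambda a:q(CP[2]-a)
a=.177
movel(knob(a,.079),speed=.1); print("ft",read_ft_force())
move_gripper(0,20); print("gap",read_finger_gap(),read_eef_pos(),read_ft_force())
if .008<read_finger_gap()<.02:
    for b in np.linspace(a,1.57,8)[1:]:
        movel(knob(b,.079),Q(b),speed=.05); print(b.round(2),read_ft_force().round(1),read_finger_gap().round(4),read_eef_pos().round(4))
save("side","l2.png",(180,170,300,290),4)
print(read_time_s())
```

```text
ft [ 0.43325831 -0.41744592  0.67779457]
gap 0.0001631841399083533 [ 0.51788852 -0.00616349  0.07918094] [-0.39771824 -0.19314908 -0.0549326 ]
7.425
```

View pics/l2.png

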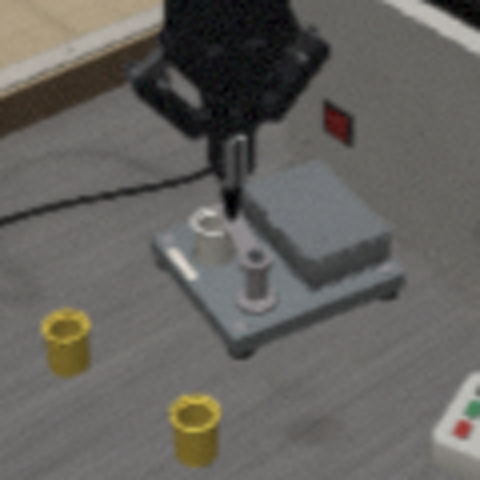

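Run:
```python
from h import *
P=read_eef_pos();C=lambda uv:((np.array(uv)-[180,170])*4).round()
print(read_finger_gap(), "tcp",C(proj("side",P)),"tip",C(proj("side",P-[0,0,.019])))
print("knob top/bot pred",C(proj("side",knob(.177,.082))),C(proj("side",knob(.177,.055))))
print("cruc top",C(proj("side",Wc((-.022,.022,.047)))),"post",C(proj("side",Wc((-.022,-.034,.055)))))
for r in tip_of("side","latch_knob")[:2]:print(C(r["at"]),r["confidence"],px2z("side",r["at"],.069))
save("side","l3.png",(215,195,265,245),11)
```

```text
0.00043671232202387264 tcp [229. 189.] tip [230. 213.]
knob top/bot pred [229. 186.] [230. 219.]
cruc top [210. 222.] post [254. 261.]
[659. 536.] 0.68 [ 0.68444414 -0.30590739  0.069     ]
[238. 196.] 0.41 [ 0.5236207  -0.00133989  0.069     ]
```

View pics/l3.png

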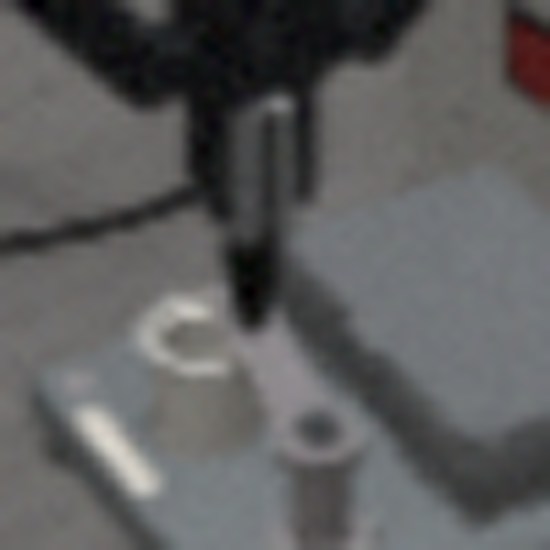

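Run:
```python
from h import *
P=np.array([.5193,-.0062,.1516]);c=np.trunc(proj("side",knob(.177,.07)));u=np.array([np.cos(.185),np.sin(.185),0])
for d in(.019,.010,.006,0):
  print(d,[((proj("side",P+s*.023*u-[0,0,d])-c+60)*400/120).round() for s in(-1,1)])
print(read_ft_force(),R.from_quat(read_tcp_rot()).as_matrix().round(3)[:,2])
```

```text
0.019 [array([172., 139.]), array([231., 126.])]
0.01 [array([171., 129.]), array([231., 116.])]
0.006 [array([171., 124.]), array([231., 112.])]
0 [array([171., 118.]), array([231., 105.])]
[-0.2815705  -0.00194838 -0.37833469] [ 0.  0. -1.]
```

Run:
```python
from h import *
movel(read_eef_pos()+[0,0,.1],speed=.2)
move_ptp((.50,.17,.15),q(.2)); 
P=read_eef_pos();ims=[]
for c in("top","side"):
    im=read_camera(c)[:,:,::-1];x,y=np.trunc(proj(c,P)).astype(int);im=cv2.resize(im[y-30:y+30,x-30:x+30],(400,400),interpolation=cv2.INTER_CUBIC)
    for d in (0,.019):
        a=((proj(c,P-[0,0,d])-[x-30,y-30])*400/60).astype(int);print(c,x-30,y-30,d,a);cv2.circle(im,a,3,(0,0,255) if d else (0,255,0),-1)
    ims.append(im)
cv2.imwrite("pics/f.png",np.hstack(ims));print(P,read_time_s(),read_finger_gap())
```

```text
top 181 177 0 [204 201]
top 181 177 0.019 [209 208]
side 190 130 0 [205 202]
side 190 130 0.019 [207 242]
[0.49953744 0.16829182 0.1489521 ] 9.025 0.00021355578142491133
```

View pics/f.png

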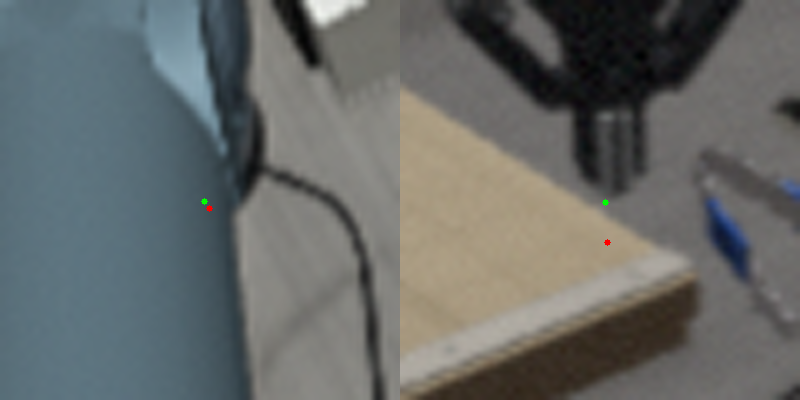

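Run:
```python
from h import *
P=np.array([.46,.19,.06]);movel(P,speed=.2);f0=read_ft_force()
for c in("side",):
    e=1e-3;b=proj(c,P);print([(proj(c,P+np.eye(3)[i]*.01)-b).round(2) for i in range(3)])
for z in np.arange(.055,.0,-.0025):
    movel((P[0],P[1],z),speed=.08);f=read_ft_force()-f0
    if abs(f[2])>1.5:break
print(z,f,read_eef_pos(),read_time_s());movel(P,speed=.2)
```

```text
[array([ 3.4 , -0.33]), array([-0.29, -1.79]), array([-0.22, -2.88])]
0.0024999999999999536 [ 0.09095667 -0.46514526 -0.33719757] [0.45982665 0.18993036 0.00231516] 15.175
```

Run:
```python
from h import *
P=np.array([.46,.19,.06]);f0=read_ft_force()
movel((P[0],P[1],.002),speed=.2)
try:
  for z in np.arange(0,-.03,-.002):
    movel((P[0],P[1],z),speed=.08);f=read_ft_force()-f0
    if abs(f[2])>1.5:break
except MotionError as e:print(e)
im=read_camera("side")[:,:,::-1];x,y=np.trunc(proj("side",read_eef_pos())).astype(int);im=cv2.resize(im[y-30:y+30,x-30:x+30],(400,400),interpolation=cv2.INTER_CUBIC)
for d in (0,.019): cv2.circle(im,((proj("side",read_eef_pos()-[0,0,d])-[x-30,y-30])*400/60).astype(int),3,(0,0,255) if d else (0,255,0),-1)
cv2.imwrite("pics/g.png",im)
print(z,f,read_eef_pos(),read_time_s());movel(P,speed=.2)
```

```text
-0.002 [-0.98972813  1.15635647  1.51919195] [ 0.46009665  0.19012252 -0.00178354] 16.6
```

View pics/g.png

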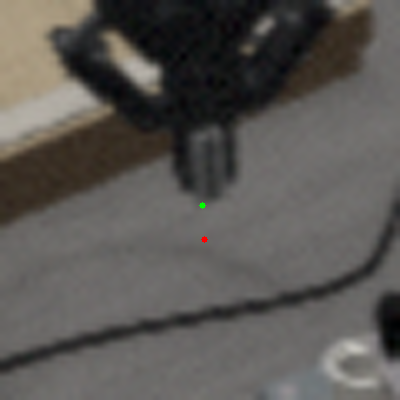

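The fingertips touch the desk with the TCP reading about -0.002, so the tip is level with the TCP instead of 19 mm ahead of it. The picture agrees. I lower all tool heights by about 21 mm and redo the latch.

Run:
```python
from h import *
Q=lambda a:q(CP[2]-a)
a=.177; z=.058
movel((.46,.19,.14),speed=.25); move_gripper(.04,20)
movel(knob(a,.14),Q(a),speed=.25)
movel(knob(a,z),speed=.1); f0=read_ft_force();print("ft",f0)
move_gripper(0,20); print("gap",read_finger_gap(),read_eef_pos(),read_ft_force())
if .008<read_finger_gap()<.02:
    for b in np.linspace(a,1.57,7)[1:]:
        movel(knob(b,z),Q(b),speed=.06); print(b.round(2),read_ft_force().round(1),read_finger_gap().round(4),read_eef_pos().round(4))
save("side","l4.png",(180,170,300,290),4)
print(read_time_s())
```

```text
ft [ 0.36895088 -0.14811738  0.45244973]
gap 0.01211026931282454 [ 0.51835468 -0.00614825  0.05866569] [-0.62709761 -1.21676464  3.47519527]Traceback (most recent call last):
  File "<stdin>", line 10, in <module>
AttributeError: 'float' object has no attribute 'round'
```

Run:
```python
from h import *
Q=lambda a:q(CP[2]-a)
a=.177; z=.058
for b in np.linspace(a,1.57,7)[2:]:
    movel(knob(b,z),Q(b),speed=.06); print(round(b,2),np.round(read_ft_force(),1),round(read_finger_gap(),4),np.round(read_eef_pos(),4))
print(read_time_s())
for r in tip_of("side","latch_knob")[:2]:print(0,r)
read_camera("side")
pr=proj("side",knob(1.571,.069));print(pr)
for r in tip_of("side","latch_knob")[:2]:print(r)
```

```text
0.64 [-0.4  0.8  4.9] 0.0121 [ 0.5384 -0.0072  0.0586]
0.87 [-1.2  0.9  5.2] 0.0122 [ 0.5476 -0.0113  0.0585]
1.11 [-1.7  0.1  6.4] 0.0123 [ 0.5555 -0.0173  0.0585]
1.34 [-1.9  1.2  7.8] 0.0127 [ 0.5618 -0.0252  0.0585]
1.57 [-4.   2.7  8.5] 0.0122 [ 0.5657 -0.033   0.0584]
22.575
0 {'at': [237.1, 221.6], 'confidence': 0.53}
[258.64773862 225.07084728]
{'at': [260.5, 223.1], 'confidence': 0.6}
{'at': [346.6, 317.0], 'confidence': 0.51}
```

Run:
```python
from h import *
Q=lambda a:q(CP[2]-a);z=.058
t=np.array([np.sin(CP[2]),-np.cos(CP[2]),0])
print("t force",t@read_ft_force())
for b in(1.61,1.65,1.69):
    movel(knob(b,z),Q(1.57),speed=.06);f=t@read_ft_force();print(b,f,read_finger_gap(),read_eef_pos())
    if f<-9:break
move_gripper(.035)
movel(read_eef_pos()+[0,0,.12],speed=.25);read_camera("side")
for r in tip_of("side","latch_knob")[:2]:print(r,proj("side",knob(1.571,.069)))
move_ptp((TP[0],TP[1],.30),q(TP[2]+np.pi/2));move_gripper(.085)
print(read_eef_pos(),read_time_s())
im=read_camera("side")[:,:,::-1]
cv2.imwrite("pics/s2.png",cv2.resize(im[120:300,160:340],(600,600),interpolation=cv2.INTER_CUBIC))
```

```text
t force -3.2307025131817793
1.61 -6.132282032016589 0.012177888743565138 [ 0.56571489 -0.03307803  0.058293  ]
1.65 -7.76939515943067 0.011787467946652868 [ 0.56581067 -0.03315086  0.05824049]
1.69 -10.975035747969036 0.012205075570400745 [ 0.56582558 -0.03327937  0.05812492]
{'at': [259.2, 225.6], 'confidence': 0.69} [258.64773862 225.07084728]
{'at': [228.1, 233.7], 'confidence': 0.64} [258.64773862 225.07084728]
[0.59606063 0.36964705 0.29999297] 26.675
```

View pics/s2.png

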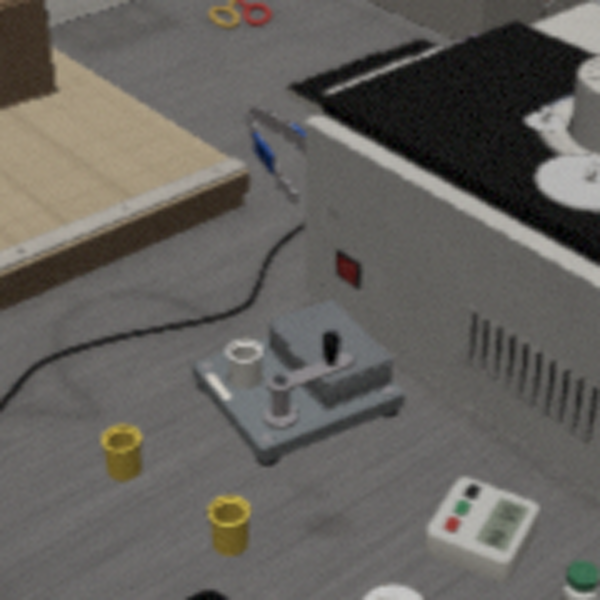

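Latch confirmed: it lies on its stop across the lid, with the knob at crop (331,348), and the crucible at (243,362) is free and upright. Next the tongs.

Run:
```python
from h import *
read_camera("top")
for r in tip_of("top","tongs_grip")[:2]:print(r,px2z("top",r["at"],.012))
move_gripper(.075,20)
movel((TP[0],TP[1],.05),speed=.2);f0=read_ft_force()
movel((TP[0],TP[1],.015),speed=.1);print(np.round(read_ft_force()-f0,1))
movel((TP[0],TP[1],-.001),speed=.06);print(np.round(read_ft_force()-f0,1),read_eef_pos())
for g in(.055,.050,.046):
    move_gripper(g,25);print(g,read_finger_gap(),read_grasp_force(),np.round(read_ft_force()-f0,1))
print(read_time_s())
```

```text
{'at': [157.0, 182.8], 'confidence': 0.64} [0.60162528 0.37134948 0.012     ]
{'at': [339.5, 155.1], 'confidence': 0.16} [ 0.71038791 -0.24415344  0.012     ]
[-1.7 -0.2  0.4]
[-1.3  0.   0.1] [ 0.59566577  0.36945515 -0.00162714]
0.055 0.055213512200215004 0.3846291728405049 [0.2 0.3 1.1]
0.05 0.05025976028460334 6.5774820775288845 [-0.3 -0.   4. ]
0.046 0.04600928501181072 8.29788476228714 [-1.2  0.2  7.2]
30.1833
```

Run:
```python
from h import *
f0=read_ft_force()
movel((TP[0],TP[1],.05),speed=.1);print(read_finger_gap(),read_grasp_force(),np.round(read_ft_force(),2))
movel((TP[0],TP[1],.31),speed=.25)
move_ptp(Wc((-.107,.022,.31)),q(CP[2]+np.pi/2))
movel(Wc((-.107,.022,.09)),speed=.2)
P=read_eef_pos();print(P,read_finger_gap(),read_grasp_force(),np.round(read_ft_force(),2),read_time_s())
read_camera("side");read_camera("top")
for n,y in(("jaw_left",.0257),("jaw_right",-.0257),("crucible_center",0)):
    for c in("side","top"):
        pr=proj(c,Wc((-.022,.022+y,.031 if n[0]=="c" else P[2]+.0136)))
        for r in tip_of(c,n)[:2]:print(n,c,np.round(r["at"],1),round(r["confidence"],2),"pred",pr.round(1))
save("side","h1.png",(180,150,300,270),5)
```

```text
0.04602014656261241 6.071207150816917 [-1.18  0.48 -1.37]Traceback (most recent call last):
  File "<stdin>", line 6, in <module>
bench.MotionError: the arm cannot follow that straight line within its joint ranges
```

Run:
```python
from h import *
print(np.round(read_qpos(),2),read_eef_pos(),read_finger_gap(),read_time_s())
for dy in(0,-.25,.25):
  for z in(.2,.09,.018):
    yaw=CP[2]+dy;c=Wc((-.022,.022,z));P=c-.085*np.array([np.cos(yaw),np.sin(yaw),0])
    print(dy,z,[None if r is None else np.round(r,2) for r in[inverse_kinematics(P,q(yaw+np.pi/2))]])
```

```text
[-1.2  -0.37  0.96  2.02  0.31  1.35  1.6 ] [ 0.4268187  -0.02670783  0.31012912] 0.04616389696316768 33.625
0 0.2 [array([-1.32, -0.23,  1.21,  2.17,  0.25,  1.07,  1.69])]
0 0.09 [array([-0.89,  0.21,  0.94,  2.26, -0.25,  0.77,  2.15])]
0 0.018 [array([-0.67,  0.37,  0.71,  2.28, -0.42,  0.61,  2.29])]
-0.25 0.2 [array([-1.24, -0.19,  1.1 ,  2.18,  0.19,  1.06,  1.44])]
-0.25 0.09 [array([-1.04,  0.23,  1.06,  2.27, -0.29,  0.78,  1.89])]
-0.25 0.018 [array([-0.72,  0.36,  0.71,  2.29, -0.41,  0.61,  1.98])]
0.25 0.2 [array([-1.41, -0.27,  1.32,  2.15,  0.3 ,  1.08,  1.94])]
0.25 0.09 [array([-0.44,  0.18,  0.48,  2.22, -0.12,  0.77,  2.31])]
0.25 0.018 [array([-0.43,  0.34,  0.48,  2.25, -0.28,  0.6 ,  2.45])]
```

Run:
```python
from h import *
Q=q(CP[2]+np.pi/2)
move_ptp(Wc((-.107,.022,.09)),Q)
P=np.array(read_eef_pos());print(P,np.round(read_qpos(),2),read_finger_gap(),read_grasp_force(),np.round(read_ft_force(),2),read_time_s())
read_camera("side");read_camera("top")
for n,y in(("jaw_left",.0257),("jaw_right",-.0257),("tongs_grip",0),("crucible_center",0)):
    for c in("side","top"):
        pr=proj(c,Wc((-.022-.085*(n[0]=="t"),.022+y,.031 if n[0]=="c" else P[2]+.0136)))
        for r in tip_of(c,n)[:2]:print(n,c,np.round(r["at"],1),round(r["confidence"],2),"pred",pr.round(1))
save("side","h1.png",(180,150,300,270),5)
```

```text
[ 0.4281776  -0.02674321  0.09075591] [-0.89  0.21  0.94  2.25 -0.25  0.77  2.15] 0.04622811029461163 6.077157631516457 [ 0.04  0.1  -0.48] 34.5083
jaw_left side [226.5 203. ] 0.74 pred [227.1 202.5]
jaw_left top [265.7 213.5] 0.65 pred [260.  211.4]
jaw_left top [258.4 211.8] 0.51 pred [260.  211.4]
jaw_right side [239.  212.9] 0.81 pred [237.  212.9]
jaw_right side [346.5 316.8] 0.52 pred [237.  212.9]
tongs_grip side [202.4 221.6] 0.83 pred [200.7 218.4]
crucible_center side [233.9 229.5] 0.65 pred [232.7 230.4]
crucible_center side [197.8 257.6] 0.57 pred [232.7 230.4]
crucible_center top [269.3 211.4] 0.56 pred [266.9 212.2]
crucible_center top [312.3 224.9] 0.45 pred [266.9 212.2]
```

View pics/h1.png

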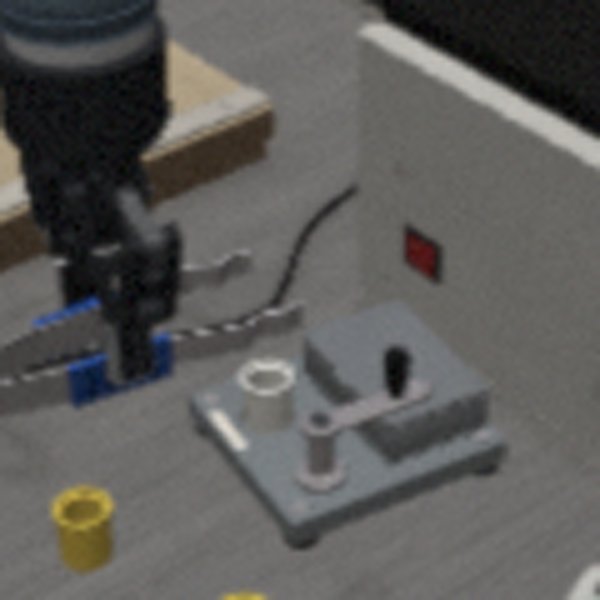

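The side crop shows the tongs held level, with the jaws at (245,258) and (295,312). Their fitted positions straddle the crucible at (267,385). I descend with force checks.

Run:
```python
from h import *
Q=q(CP[2]+np.pi/2); f0=np.array(read_ft_force()); ok=True
for z in(.05,.036,.026,.018):
    movel(Wc((-.107,.022,z)),Q,speed=.08);f=np.array(read_ft_force())-f0;print(z,f.round(1),np.round(read_eef_pos(),4),round(read_finger_gap(),4),round(read_grasp_force(),1))
    if f[2]>3: ok=False;break
read_camera("side")
for n in("jaw_left","jaw_right","crucible_center","tongs_grip"):
    for r in tip_of("side",n)[:1]:print(n,np.round(r["at"],1),round(r["confidence"],2))
print([proj("side",Wc((x,.022+y,.031))).round(1) for x,y in((-.022,.0257),(-.022,-.0257),(-.022,0),(-.107,0))])
if ok:
    for g in(.041,.037,.035,.033):
        move_gripper(g,25);print(g,read_finger_gap(),read_grasp_force(),(np.array(read_ft_force())-f0).round(1))
print(read_time_s())
```

```text
0.05 [-1.1 -0.1  0.6] [ 0.4267 -0.0274  0.0501] 0.0459 6.1
0.036 [ 0.1 -0.3  1.2] [ 0.4265 -0.0273  0.0361] 0.0462 6.1
0.026 [ 1.5 -0.1  2. ] [ 0.4279 -0.0273  0.0267] 0.0461 6.5
0.018 [0.  0.9 5.7] [ 0.4285 -0.0268  0.0191] 0.046 7.8
jaw_left [228.5 222.1] 0.79
jaw_right [235.1 233.7] 0.54
crucible_center [226.7 277.4] 0.74
tongs_grip [206.7 239.4] 0.95
[array([228. , 225.1]), array([237.6, 235.9]), array([232.7, 230.4]), array([202.9, 241.6])]
36.8083
```

Contact from z=.026 on: the grip's rear corner is over the yellow look-alike at about (.405,-.07). I rise, swing the approach to world yaw 0 to clear it, and re-check.

```bash
cat >> h.py <<'E'
def appr(yaw,z,dx=0,dy=0):
    u=np.array([np.cos(yaw),np.sin(yaw),0]);n=np.array([-u[1],u[0],0])
    return Wc((-.022,.022,z))-(.085-dx)*u+dy*n
E
python3 - <<'E'
from h import *
movel(Wc((-.107,.022,.09)),speed=.12)
yaw=0.
move_ptp(appr(yaw,.09),q(yaw+np.pi/2))
P=np.array(read_eef_pos());print(P,np.round(read_qpos(),2),read_finger_gap(),read_grasp_force(),np.round(read_ft_force(),2),read_time_s())
read_camera("side");read_camera("top")
for n,x,y in(("jaw_left",.085,.0257),("jaw_right",.085,-.0257),("tongs_grip",0,0),("crucible_center",0,0)):
    for c in("side","top"):
        pr=proj(c,P+[x,y,.0136]) if n[0]!="c" else proj(c,Wc((-.022,.022,.031)))
        for r in tip_of(c,n)[:2]:print(n,c,np.round(r["at"],1),round(r["confidence"],2),"pred",pr.round(1))
im=read_camera("side")[:,:,::-1];cv2.imwrite("pics/h2.png",cv2.resize(im[150:270,180:300],None,fx=5,fy=5,interpolation=cv2.INTER_CUBIC))
hsv=cv2.cvtColor(im,cv2.COLOR_BGR2HSV)
for nm,lo,hi in(("yellow",(20,120,80),(35,255,255)),("blue",(105,120,60),(125,255,255))):
    m=cv2.inRange(hsv,lo,hi);m[:, :150]=0
    _,_,st,ce=cv2.connectedComponentsWithStats(m);print(nm,[(s.tolist(),c.round(1).tolist()) for s,c in zip(st[1:],ce[1:]) if s[4]>25])
E
```

```text
[0.42029919 0.0026325  0.08934498] [-1.04  0.22  1.02  2.27 -0.27  0.77  1.74] 0.04598366214541603 7.908596936613321 [ 0.32 -1.06  0.03] 38.0417
jaw_left side [224.8 201.7] 0.86 pred [230.3 202.3]
jaw_right side [233.3 213.2] 0.73 pred [233.1 214.3]
jaw_right side [259.6 224.7] 0.65 pred [233.1 214.3]
tongs_grip side [193.7 211.9] 0.74 pred [197.4 211.8]
crucible_center side [226.4 278.7] 0.62 pred [232.7 230.4]
crucible_center side [195.7 214. ] 0.56 pred [232.7 230.4]
crucible_center top [315.1 225. ] 0.5 pred [266.9 212.2]
yellow [([495, 155, 8, 12, 46], [498.8, 160.8]), ([191, 248, 11, 16, 149], [196.1, 255.2]), ([223, 269, 12, 18, 173], [228.4, 276.8])]
blue [([187, 209, 7, 9, 51], [189.9, 212.8]), ([203, 208, 6, 9, 39], [205.4, 211.7]), ([405, 218, 16, 30, 168], [412.4, 232.2]), ([403, 239, 22, 17, 44], [411.0, 249.3]), ([346, 284, 8, 9, 53], [349.3, 288.0])]
```

Run:
```python
from h import *
im=read_camera("side")[:,:,::-1].astype(int)
B=(im[:,:,0]-im[:,:,2]>25)&(im[:,:,0]>60)
for r in range(196,228):print(r,"".join("#" if B[r,c] else "." for c in range(178,222)))
P=np.array(read_eef_pos())
for s in(-1,1):
  print(s,[proj("side",P+[x,s*.023,z]).round(0).tolist() for x in(-.026,.026) for z in(.0016,.0256)])
# jaw area: brightness minus initial background
b=cv2.imread("pics/side0.png");b=cv2.resize(b,(512,384),interpolation=cv2.INTER_AREA).astype(int)
D=np.abs(im-b).sum(2)
for r in range(190,232):print(r,"".join("#" if D[r,c]>70 else "." for c in range(205,262)))
print(proj("side",P+[.097,-.0257,.0136]),proj("side",P+[.097,.0257,.0136]))
```

```text
196 ............................................
197 ............................................
198 ............................................
199 ............................................
200 ............................................
201 ..........................##................
202 .........#####...........####...............
203 ........######..............................
204 ............................................
205 ............................................
206 ............................................
207 ............................................
208 ............###..........######.............
209 .........######..........######.............
210 .........#######.........######.............
211 .........#######.........######.............
212 .........#######.........######.............
213 .........#######.........######.............
214 .........#######..........#####.............
215 .........#######..........#####.............
216 .........#######..........#####.............
217 .........#######............................
218 ..................
[... 2562 characters left out ...]
###................#####
222 .............................#######................#####
223 ............................#######.................#####
224 ...............................####.................#####
225 ................................##..................#####
226 ................................#...................####.
227 ...............................#....................####.
228 .....................................................###.
229 .....................................................##..
230 ............................................#########....
231 ...........................................#########.....
[238.27901758 213.43079782] [235.2132981  201.52602696]
```

Run:
```python
from h import *
P=np.array([.4282,-.0267,.0908]);c,s=np.cos(.3617),np.sin(.3617);u=np.array([c,s,0]);n=np.array([-s,c,0]);k=np.array([0,0,1])
for y in(-1,1):
  print(y,[proj("side",P+x*u+y*.023*n+z*k).round(1).tolist() for x in(-.026,.026) for z in(.0016,.0256)])
```

```text
-1 [[195.8, 230.9], [195.0, 222.8], [215.7, 223.7], [215.2, 215.8]]
1 [[188.0, 220.5], [187.0, 212.6], [207.4, 213.9], [206.8, 206.0]]
```

```bash
cat >> h.py <<'E'
ROLL,PITCH,UP=.25,-.07,.0236
def tpose(yaw,z,roll=ROLL,pitch=PITCH,up=UP,dx=0,dy=0):
    "TCP pose that puts the (tilted in hand) tongs level, grip height z, jaws round the crucible"
    Rz=R.from_euler("z",yaw); C=Rz*R.from_euler("xyz",[roll,pitch,0])*Rz.inv()
    g=appr(yaw,z,dx,dy)
    return g-C.apply([0,0,up]),(C*R.from_quat(q(yaw+np.pi/2))).as_quat()
def chk(yaw,z,roll=ROLL):
    im=read_camera("side")[:,:,::-1].astype(int);B=(im[:,:,0]-im[:,:,2]>25)&(im[:,:,0]>60)
    g=appr(yaw,z);u=np.array([np.cos(yaw),np.sin(yaw),0]);n=np.array([-u[1],u[0],0]);k=np.array([0,0,1])
    x,y=proj("side",g).astype(int)
    for r in range(y-14,y+14):
        s="".join("#" if B[r,c] else "." for c in range(x-20,x+22))
        if "#" in s:print(r,x-20,s)
    for s in(-1,1):print("near" if s<0 else "far",[proj("side",g+a*u+s*.023*n+h*k).round(1).tolist() for a in(-.026,.026) for h in(.012,-.012)])
    for nm,s in(("jaw_left",1),("jaw_right",-1)):
        for r in tip_of("side",nm)[:1]:print(nm,np.round(r["at"],1),round(r["confidence"],2),proj("side",g+.085*u+s*.0257*n).round(1))
E
python3 - <<'E'
from h import *
p,o=tpose(0.,.10);move_ptp(p,o);print(read_eef_pos(),read_grasp_force(),read_finger_gap(),read_time_s())
print([np.round(inverse_kinematics(*tpose(0.,z)),2).tolist() for z in(.031,.1)])
chk(0.,.10)
E
```

```text
[0.42256071 0.00825577 0.07717841] 7.905054772272706 0.046061764790725275 39.1667
[[-0.59, 0.41, 0.75, 2.33, -0.93, 0.68, 2.48], [-0.73, 0.22, 0.88, 2.31, -0.64, 0.76, 2.2]]
204 177 ..........................####............
205 177 ...........................###............
206 177 ..........##..............................
207 177 ..........##..............................
214 177 ..........................######..........
215 177 ..........................######..........
216 177 ...........####............#.###..........
217 177 ...........####..............###..........
218 177 ...........###...............###..........
219 177 ...........###...............###..........
220 177 ...........###................##..........
221 177 ...........###...............###..........
222 177 ...........###............................
223 177 ............###...........................
near [[187.0, 215.5], [188.0, 223.4], [208.8, 213.2], [209.5, 221.0]]
far [[186.2, 204.5], [187.2, 212.2], [207.2, 202.3], [207.8, 210.0]]
jaw_left [229.  202.8] 0.78 [230.6 203.2]
jaw_right [234. 216.] 0.67 [233.4 215.1]
```

The tilted tongs now sit level: the grip edges and both jaw points are within about 1 px of prediction. I descend again.

Run:
```python
from h import *
f0=np.array(read_ft_force()); ok=True
for z in(.07,.05,.04,.033):
    p,o=tpose(0.,z);movel(p,o,speed=.08);f=np.array(read_ft_force())-f0;print(z,f.round(1),np.round(read_eef_pos()-p,4),round(read_finger_gap(),4),round(read_grasp_force(),1))
    if np.linalg.norm(f)>4: ok=False;break
chk(0.,z)
print(ok,read_time_s())
```

```text
0.07 [-0.1  0.8 -0.1] [0.0001 0.0003 0.    ] 0.0462 7.9
0.05 [-0.5  0.1  0.7] [ 0.0002 -0.0001  0.0003] 0.0458 7.9
0.04 [ 0.2 -0.7  0.3] [-0.     -0.      0.0002] 0.046 7.9
0.033 [-0.3  0.5  0.8] [-0.0001 -0.      0.0001] 0.0463 7.9
225 179 ..........................####............
226 179 ...........................##.............
227 179 ..........###.............................
228 179 ..........##..............................
235 179 ..........................######..........
236 179 ..........................######..........
237 179 ...........####............#.###..........
238 179 ...........####..............###..........
239 179 ...........###...............###..........
240 179 ...........###...............###..........
241 179 ............##...............###..........
242 179 ............###...........................
243 179 ............###...........................
244 179 ............###...........................
near [[189.6, 237.0], [190.5, 244.3], [210.5, 234.6], [211.1, 241.8]]
far [[188.7, 225.6], [189.6, 232.8], [208.9, 223.3], [209.5, 230.5]]
jaw_left [228.7 225.3] 0.66 [231.3 223.8]
jaw_right [198.  237.6] 0.16 [234.1 236.2]
True 40.9167
```

No contact and on target. I squeeze in steps.

Run:
```python
from h import *
f0=np.array(read_ft_force())
for g in(.041,.038,.036,.034,.032):
    move_gripper(g,40);print(g,round(read_finger_gap(),4),round(read_grasp_force(),1),(np.array(read_ft_force())-f0).round(1))
    if read_finger_gap()>g+.001:break
print(read_time_s())
```

```text
0.041 0.0411 10.2 [-0.7  0.3  1.1]
0.038 0.038 16.7 [ 0.3 -0.1  3.2]
0.036 0.0367 26.2 [-0.1  0.6  3.6]
0.034 0.0355 38.9 [-0.8 -0.3  5.5]
41.7917
```

Run:
```python
from h import *
p,o=tpose(0.,.033)
for h in(.01,.03,.075):
    movel(p+[0,0,h],o,speed=.06);print(h,round(read_finger_gap(),4),round(read_grasp_force(),1),np.round(read_ft_force(),1))
pause(.3)
im=read_camera("side")[:,:,::-1].astype(int)
b=cv2.resize(cv2.imread("pics/side0.png"),(512,384),interpolation=cv2.INTER_AREA)
for n in("crucible_center","jaw_left","jaw_right","tongs_grip"):
    for r in tip_of("side",n)[:3]:print(n,np.round(r["at"],1),round(r["confidence"],2))
c=Wc((-.022,.022,.031));print("pred lifted",proj("side",c+[0,0,.075]),"seat",proj("side",c))
W=im.min(2)
for r in range(190,242,1):print(r,"".join("#" if W[r,k]>125 else("+" if W[r,k]>100 else ".") for k in range(205,262)))
print(read_time_s())
```

```text
0.01 0.0356 39.8 [-0.2  0.6 -1.3]
0.03 0.0355 39.8 [-0.2  0.1 -1.7]
0.075 0.0351 39.8 [-0.6 -0.6 -1.3]
crucible_center [229.9 278.5] 0.72
crucible_center [194.2 256.3] 0.53
crucible_center [231.6 206.3] 0.4
jaw_left [230.  204.8] 0.48
jaw_right [230.9 212.4] 0.85
tongs_grip [197.3 211.8] 0.96
tongs_grip [198.8 214.4] 0.3
pred lifted [231.89650913 207.08055861] seat [232.71980243 230.43427136]
190 ............++.++++++++++++++++++++++++..................
191 .........+.+++++++++++++++++++++++++++.......++..........
192 .......+.++++++++++++++++++++++++++++......++++..........
193 .....+++++++++++++++++++++++++++++++......+++++.+........
194 ..+.++++++++++++++++++++++++++++++++.....++++++..........
195 +++++++++++++++++++++++++++++++++++.....+++++++..........
196 ++++++++++++++++++++++++++++++++++.....++++++++..........
197 +++++++++++++++++++++++++++++++++.....+++++++++..........
198 ++++++++++++++++++++++++######+++.....+++++++++..........
199 ++++++++++++++++++++++#########++.....+++++++++..........
200 ++++++++++++++++++++############+....++++++++++..........
201 ++++++++++++++++++
[... 1827 characters left out ...]
########++
231 ++++++++++++...++##+++++....+++..+++++++++++##########+..
232 +++++++++++++...#####++...++++++++++++.++##########++.+++
233 ++++++++++++....+####++++++++++++++++....+######+...+++++
234 +++++++++++++....#####+++++++++++++#+....+####+......+...
235 +++++++++++++.....#####+++++++++++++#++.+++++............
236 +++++++++++++.....+#####+++++++++++++##+++..++...........
237 ++++++++++++++.....+#####+++++++++++......+++++..........
238 ++++++++++++++++....+####+++++++++++......++++++.........
239 +++++++++++++++++....####++++++++++++.....+++++++........
240 ++++++++++++++++++....+##+++++++++++......++++++++.......
241 +++++++++++++++++++....++++++++++++++.....+++++++++......
44.0417
```

The lifted crucible shows upright, with its rim at (230,201) and body centre about (231.6,206) against a predicted (231.9,207). It sits between the jaw points, and the seat below is empty. Handing in.

```bash
python3 -c "
from h import *
pause(.5);print(read_finger_gap(),read_grasp_force(),read_time_s());print(sign_off())"
```

```text
0.035349634589270124 39.84469109214842 44.5417
the job is handed in; nothing more can be done
None
```

The job is handed in at 44.5 s of the 72 s (no verdict was returned): the latch is on its stop across the shut lid, and the crucible is held upright in the squeezed tongs about 7.5 cm above its seat. On a first, aborted descent the tongs touched one yellow look-alike cup, which shows no visible shift in the pictures.

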